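# Transfer a row of reagent containers in reverse order

## Robot

A 7-joint arm with a two-finger parallel gripper is mounted at the origin on a cart in front of the work surface, level with it; the furniture and walls round the work are solid. World frame = base frame: x ahead of the robot, y to its left, z up, the work surface at z = 0. Lengths are in m, angles in rad, forces in N, time in s.
With the tool pointing down it reaches from about 0.425 to 0.925 m from the base axis. Payload 6.8 kg.
Tool frame: the origin (TCP) lies where the fingers leave the gripper's body, on its centre line; the fingertips stand 73 mm ahead of it and the grasp point (between the pads) lies 54 mm ahead of it; z points along the fingers, y is the direction in which the jaws open and shut (so a half turn about z gives the same grasp; the last joint's range is limited). The gripper opens to 85 mm and grips with 20 to 120 N. Pads are 22 mm wide; open, the fingers measure 114 mm over their backs; the gripper's body (76 mm by 85 mm) begins 54 mm behind the grasp point. The pads swing forward as they close: fully open they stand 13 mm farther back than shut.
Start: joints at [1.082, 0.477, 0.022, 1.555, -0.011, 1.109, -0.083], TCP at [0.251, -0.627, 0.304] pointing down, gripper open.
Joint ranges: [-2.96, 2.96], [-0.34, 2.1], [-1.41, 1.46], [0.24, 2.44], [-1.37, 4.51], [0.17, 1.92], [-2.96, 2.96]. Speed limits (rad/s): [2.39, 2.39, 3.14, 3.14, 3.14, 3.14, 3.14].

## Interface

Orientations are given as a rotation vector (axis times angle).
In Python, from bench import r gives the robot as it stands.
- The arm moves only by the shell command python3 -m handwheel 'ROWS' [FORCE]. ROWS is JSON, a list that holds one entry, the list of rows, each a list of 7 numbers: the shift along the world's x, y, z in m, then the turn, a rotation vector about the world's x, y, z in rad, then the finger opening in m, from 0 to 0.0854. A call has 1 to 10 rows; each row shifts and turns the commanded pose from where the row before left it; what a row does not reach is not made up. A row lasts 1/12 s, in which the tool goes at most 41.7 mm and 7.16 degrees, less where a joint would pass 70% of its speed; a pose out of reach is approached as far as the arm can. A call is refused whole if a number of a shift passes 0.0417 or a number of a turn 0.125, either way. A call with a gripper value outside its range is refused whole. The fingers move at their own pace and stop on an object; FORCE is the grip in N (left out, the last holds). Time passes only in rows, so rows that do not move let the fingers close. It gives the time, the measured TCP pose, the force and the opening at its end, in the units of the state.
- r.get_obs(): the state, without advancing time (a new reading comes with each control period).
- r.grab_frame(name): name is "scene" or "top" or "wrist"; returns (picture, depth): 480x640x3 uint8, red, green, blue; 480x640 float32, m along the optical axis (not along the pixel's ray), 0 where there is no reading.
- r.get_calibration(name): a dict with "vertical_fov" (degrees; the focal length in pixels is half the picture's height over the tangent of half this angle, whatever the lens; pixels are square), "cx", "cy" (the principal point, pixels), "R" (3x3) and "t" (3): a world point X has camera coordinates R X + t; the wrist camera has in their place "T_tool_cam" (4x4, takes a point from camera to tool coordinates, whose origin is the TCP and whose axes are the flange's). Camera axes: x right, y down, z forward; pixel columns grow to the right and rows downward; lengths in m; the calibration is good to about 2 mm. A picture is of the moment at which its call begins: read the wrist's pose just before it. get_calibration takes no time and is no camera call.
- r.hand_in(): hands the job in, once; it reports no verdict.
Trained networks look in the newest picture that a camera, given by its name, has taken for a name from the list of things; names that differ only in an ending like _2 or _b are one class to them, and where a whole thing is asked for, a point or a joint stands for the part that bears it (a point fixed in the world has none). Each returns a list of dicts, best first, with "p" (0 to 1); they miss things now and then, are a little off and sometimes report something else, mostly with a low value. They report only what shows in the picture. A call takes as long as a camera call. They do not tell look-alikes from the thing itself.
- r.masks_of(label, camera): "pixels" (480x640 bool, what is visible of it) and "at" ([column, row] in pixels, amid what is visible of it).
The state is a dict: "clock": time; "joints": joint angles; "qvel": joint speeds; "tau": joint torques, N m; "tcp_pos": TCP position; "orientation": TCP orientation; "contact_force": force on the tool from outside, world axes, zero at the start; "moment": the same for the moment, N m; "grip_width": finger opening in m.
Only numpy, scipy, OpenCV 4.12 (cv2) and the standard library are available. Lean on these libraries where they do the work, as an engineer would, in place of code of your own. Each camera call takes 0.05 s, during which the arm holds its last target.

## Task

The reagent row was set out from the wrong end: move the four containers from the inserts of the grey tray into the empty four-pocket rack, one to a pocket, in reverse order, so that the one leftmost in the tray (seen from the robot) ends in the rightmost pocket, the second from the left in the second pocket from the right, and so on. Set each one down gently, standing upright on the floor of its pocket, and do not disturb the timer, the small carton or the petri dish.

Things in the scene. Friction and masses are not known exactly. Their poses are not given: they have to be found in the camera images.
- amber_vial: Amber glass vial with black screw cap, a straight cylinder 28 mm across and 62 mm tall. Stands upright in an insert at the start; origin at the centre of its underside, z up along it.
- dropper_bottle: White plastic dropper bottle with a conical nozzle: body 26 mm across up to 49 mm height, nozzle 16 mm across above, 66 mm tall in all. Stands upright in an insert at the start; origin at the centre of its underside, z up along it.
- small_vial: Small slim capped vial, a straight cylinder 18 mm across and 46 mm tall. Stands upright in an insert at the start; origin at the centre of its underside, z up along it.
- light_shield: Plain black plastic light-shield cylinder, 26 mm across and 70 mm tall, the tallest of the four. Stands upright in an insert at the start; origin at the centre of its underside, z up along it.
- insert_tray: Fixed flat mid-grey tray 60 mm (x) by 204 mm (y) with a 10 mm high lip, holding a row of four inserts along its y axis, 48 mm apart, at y = +0.072, +0.024, -0.024, -0.072 in its frame. Origin at the centre of its underside, on the worktop; +y is its left end seen from the robot. Turned by at most 0.25 rad about z. The photometer on the worktop between tray and rack (fixed, 245 mm wide) has a black column reaching 215 mm above the worktop: carry things over or in front of it.
- pocket_rack: Fixed black rack, 51 mm (x) by 198 mm (y), empty at the start: a row of four open square pockets along its y axis, centres at y = +0.072, +0.024, -0.024, -0.072 (x = 0) in its frame. Each pocket is 45 mm wide inside; floor 4 mm and rim 16 mm above the worktop. Origin at the centre of its underside, on the worktop; +y is its left end seen from the robot. Turned by at most 0.25 rad about z.
- lab_timer: Bystander: white timer with keys, 64x62x19 mm, lying on the worktop; origin at the centre of its underside.
- strip_box: Bystander: small flat carton, 36x60x17 mm, on the worktop; origin at the centre of its underside.
- petri_dish: Bystander: shallow clear dish, 55 mm across, 13 mm high, on the worktop; origin at the centre of its underside.
- insert_amber_vial: The fixed square aluminium insert in which the amber_vial stands at the start: 46x46x12 mm, with a round recess 36 mm across and 8 mm deep (recess floor 8 mm, top 16 mm above the worktop). All four inserts look alike. Origin at the centre of its underside, 4 mm above the worktop; stays where it is and so marks the original order.
- insert_dropper_bottle: The fixed square aluminium insert in which the dropper_bottle stands at the start: 46x46x12 mm, with a round recess 36 mm across and 8 mm deep (recess floor 8 mm, top 16 mm above the worktop). All four inserts look alike. Origin at the centre of its underside, 4 mm above the worktop; stays where it is and so marks the original order.
- insert_small_vial: The fixed square aluminium insert in which the small_vial stands at the start: 46x46x12 mm, with a round recess 36 mm across and 8 mm deep (recess floor 8 mm, top 16 mm above the worktop). All four inserts look alike. Origin at the centre of its underside, 4 mm above the worktop; stays where it is and so marks the original order.
- insert_light_shield: The fixed square aluminium insert in which the light_shield stands at the start: 46x46x12 mm, with a round recess 36 mm across and 8 mm deep (recess floor 8 mm, top 16 mm above the worktop). All four inserts look alike. Origin at the centre of its underside, 4 mm above the worktop; stays where it is and so marks the original order.
Not all that is in view belongs to the job. Of the things shaped like the pocket_rack, the black one is meant.

How it is judged:
At the end, for the whole second after the job is handed in: Each container stands at rest and upright (0.15 rad) on the floor of its own rack pocket (height within 4 mm, within 16 mm of the pocket centre along each rack axis), in reverse order: if its insert is at y in the tray frame, its pocket is at -y in the rack frame (((y of insert_amber_vial in the frame of insert_tray between 0.06 and 0.084 m and y of amber_vial in the frame of pocket_rack between -0.088 and -0.056 m) or (y of insert_amber_vial in the frame of insert_tray between 0.012 and 0.036 m and y of amber_vial in the frame of pocket_rack between -0.04 and -0.008 m) or (y of insert_amber_vial in the frame of insert_tray between -0.036 and -0.012 m and y of amber_vial in the frame of pocket_rack between 0.008 and 0.04 m) or (y of insert_amber_vial in the frame of insert_tray between -0.084 and -0.06 m and y of amber_vial in the frame of pocket_rack between 0.056 and 0.088 m)) and x of amber_vial in the frame of pocket_rack between -0.016 and 0.016 m and z of amber_vial in the frame of pocket_rack between 0 and 0.008 m and angle between each of amber_vial, dropper_bottle, small_vial, light_shield's own z axis and vertical below 0.15 rad and linear speed of each of amber_vial, dropper_bottle, small_vial, light_shield below 0.02 m/s and ((y of insert_dropper_bottle in the frame of insert_tray between 0.06 and 0.084 m and y of dropper_bottle in the frame of pocket_rack between -0.088 and -0.056 m) or (y of insert_dropper_bottle in the frame of insert_tray between 0.012 and 0.036 m and y of dropper_bottle in the frame of pocket_rack between -0.04 and -0.008 m) or (y of insert_dropper_bottle in the frame of insert_tray between -0.036 and -0.012 m and y of dropper_bottle in the frame of pocket_rack between 0.008 and 0.04 m) or (y of insert_dropper_bottle in the frame of insert_tray between -0.084 and -0.06 m and y of dropper_bottle in the frame of pocket_rack between 0.056 and 0.088 m)) and x of dropper_bottle in the frame of pocket_rack between -0.016 and 0.016 m and z of dropper_bottle in the frame of pocket_rack between 0 and 0.008 m and ((y of insert_small_vial in the frame of insert_tray between 0.06 and 0.084 m and y of small_vial in the frame of pocket_rack between -0.088 and -0.056 m) or (y of insert_small_vial in the frame of insert_tray between 0.012 and 0.036 m and y of small_vial in the frame of pocket_rack between -0.04 and -0.008 m) or (y of insert_small_vial in the frame of insert_tray between -0.036 and -0.012 m and y of small_vial in the frame of pocket_rack between 0.008 and 0.04 m) or (y of insert_small_vial in the frame of insert_tray between -0.084 and -0.06 m and y of small_vial in the frame of pocket_rack between 0.056 and 0.088 m)) and x of small_vial in the frame of pocket_rack between -0.016 and 0.016 m and z of small_vial in the frame of pocket_rack between 0 and 0.008 m and ((y of insert_light_shield in the frame of insert_tray between 0.06 and 0.084 m and y of light_shield in the frame of pocket_rack between -0.088 and -0.056 m) or (y of insert_light_shield in the frame of insert_tray between 0.012 and 0.036 m and y of light_shield in the frame of pocket_rack between -0.04 and -0.008 m) or (y of insert_light_shield in the frame of insert_tray between -0.036 and -0.012 m and y of light_shield in the frame of pocket_rack between 0.008 and 0.04 m) or (y of insert_light_shield in the frame of insert_tray between -0.084 and -0.06 m and y of light_shield in the frame of pocket_rack between 0.056 and 0.088 m)) and x of light_shield in the frame of pocket_rack between -0.016 and 0.016 m and z of light_shield in the frame of pocket_rack between 0 and 0.008 m); the robot touches nothing.
It fails at once if a container is dropped into the rack (faster than 0.7 m/s low over its pocket, a fall of about 25 mm) ((horizontal distance between amber_vial and pocket_rack below 0.115 m and z of amber_vial in the frame of pocket_rack below 0.03 m and linear speed of amber_vial above 0.7 m/s) or (horizontal distance between dropper_bottle and pocket_rack below 0.115 m and z of dropper_bottle in the frame of pocket_rack below 0.03 m and linear speed of dropper_bottle above 0.7 m/s) or (horizontal distance between small_vial and pocket_rack below 0.115 m and z of small_vial in the frame of pocket_rack below 0.03 m and linear speed of small_vial above 0.7 m/s) or (horizontal distance between light_shield and pocket_rack below 0.115 m and z of light_shield in the frame of pocket_rack below 0.03 m and linear speed of light_shield above 0.7 m/s)).
It fails at once if the timer, the small carton or the petri dish is shifted by more than 20 mm (distance of any of lab_timer, strip_box, petri_dish from where it was at the start of the episode above 0.02 m).
It also fails if it takes over 115 s, if anything falls off the work surface, if the arm or the gripper's body presses on something with over 40 N, if the wrist force passes 120 N, or if a joint passes its speed limit or range.

## Working session

There is one attempt and no reset: what is moved stays moved. The work goes in short steps, Python scripts to look and compute and a shell command to move; the robot and the scene stay as the last step left them, time stands still between calls to the robot, and variables do not carry over. Pictures are saved under pics/ and viewed, and the job is handed in when it is done.

```bash
ls; mkdir -p pics; python3 - <<'E'
from bench import r
import cv2
o=r.get_obs();print({k:(v if not hasattr(v,'round') else v) for k,v in o.items()})
for n in ['scene','top','wrist']:
    im,d=r.grab_frame(n); cv2.imwrite(f'pics/{n}0.png',im[:,:,::-1]); c=r.get_calibration(n); print(n,c)
E
```

```text
pics
{'clock': 0.0, 'joints': array([ 1.08188804,  0.47779337,  0.02237473,  1.55648849, -0.01149244,
        1.10931903, -0.08313115]), 'qvel': array([-0.00040595,  0.00012215, -0.00113792,  0.00055478,  0.00093172,
       -0.00112467, -0.0008949 ]), 'tau': array([-1.24675244e-03, -5.96459699e+01,  1.60714701e+00, -2.81201327e+01,
        1.24574019e-02,  9.35408782e-03,  8.25244172e-06]), 'tcp_pos': array([ 0.25067155, -0.62621008,  0.30291516]), 'orientation': array([-3.08305321e+00, -5.94164278e-01,  8.07774908e-04]), 'contact_force': array([ 0.37830913,  0.6280974 , -0.33669305]), 'moment': array([-0.03236463, -0.01898939,  0.02585034]), 'grip_width': 0.08564712566508605}
scene {'vertical_fov': 46.44028733862732, 'cx': 323.41562641277795, 'cy': 236.10951053146476, 'R': array([[ 0.45206088, -0.89197544, -0.00455855],
       [-0.45712525, -0.22728055, -0.85987212],
       [ 0.76594874,  0.39079838, -0.51048914]]), 't': array([-0.16933255,  0.24177106,  1.44721453])}
top {'vertical_fov': 53.65093839709233, 'cx': 322.4562960022819, 'cy': 237.07948099724084, 'R': array([[-1.39347115e-02, -9.99900021e-01, -2.40256339e-03],
       [-9.87871311e-01,  1.41386231e-02, -1.54629791e-01],
       [ 1.54648300e-01,  2.18701921e-04, -9.87969562e-01]]), 't': array([0.00881367, 0.44558241, 1.11754513])}
wrist {'vertical_fov': 59.33014648091015, 'cx': 320.4051569685669, 'cy': 241.08236025601488, 'T_tool_cam': array([[ 1.03894773e-03, -9.54581504e-01, -2.97948104e-01,
         7.64651143e-02],
       [ 9.99999459e-01,  1.00481483e-03,  2.67729565e-04,
        -1.18313373e-04],
       [ 4.38129816e-05, -2.97948221e-01,  9.54582032e-01,
        -7.11300073e-02],
       [ 0.00000000e+00,  0.00000000e+00,  0.00000000e+00,
         1.00000000e+00]])}
```

View pics/top0.png

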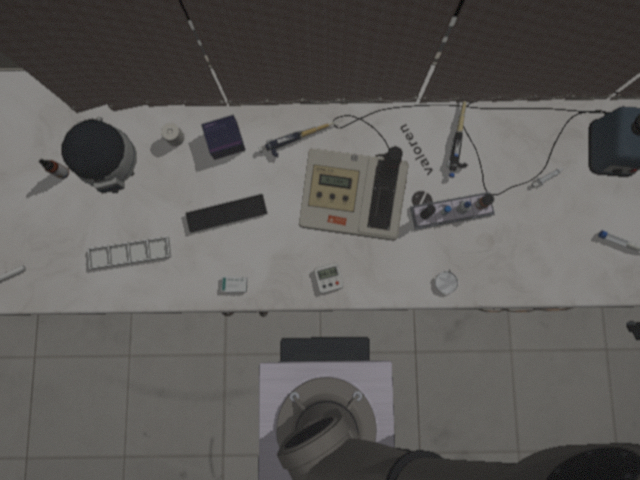

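View pics/scene0.png

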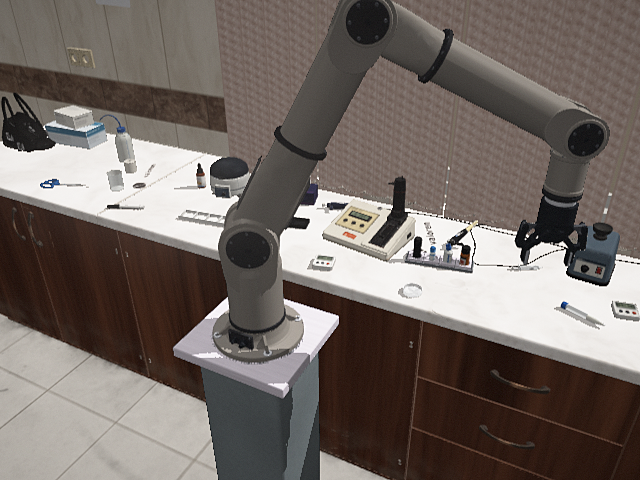

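```bash
cat > h.py <<'E'
import numpy as np, cv2
from scipy.spatial.transform import Rotation as Ro
from bench import r
def f(c): return 240/np.tan(np.radians(c['vertical_fov'])/2)
def world(n,u,v,d=None,z=None,obs=None):
    c=r.get_calibration(n)
    ray=np.stack([(np.asarray(u,float)-c['cx'])/f(c),(np.asarray(v,float)-c['cy'])/f(c),np.ones_like(np.asarray(u,float))],-1)
    if n=='wrist':
        T=c['T_tool_cam'];Rt=Ro.from_rotvec(obs['orientation']).as_matrix()
        Rw=Rt@T[:3,:3];o=Rt@T[:3,3]+obs['tcp_pos']
    else:
        Rw=c['R'].T;o=-Rw@c['t']
    w=ray@Rw.T
    s=np.asarray(d)[...,None] if d is not None else ((z-o[2])/w[...,2])[...,None]
    return o+s*w
def project(n,X,obs=None):
    c=r.get_calibration(n); p=np.asarray(X)@c['R'].T+c['t']
    return np.stack([c['cx']+f(c)*p[...,0]/p[...,2],c['cy']+f(c)*p[...,1]/p[...,2]],-1)
E
python3 - <<'E'
from h import *
im,d=r.grab_frame('top')
for l in ['amber_vial','dropper_bottle','small_vial','light_shield','insert_tray','pocket_rack','lab_timer','strip_box','petri_dish']:
    for m in r.masks_of(l,'top')[:3]:
        vv,uu=np.nonzero(m['pixels']); dd=d[vv,uu]; k=dd>0
        P=world('top',uu[k],vv[k],d=dd[k]); q=np.percentile(P[:,2],95)
        t=P[P[:,2]>q-.006]
        print(l,round(m['p'],2),np.round(m['at']),len(vv),'med',P.mean(0).round(3),'top',t.mean(0).round(3),'bbox',P.min(0).round(3),P.max(0).round(3))
E
```

```text
amber_vial 0.5 [483. 201.] 206 med [ 0.525 -0.39   0.052] top [ 0.527 -0.394  0.07 ] bbox [ 0.513 -0.412  0.004] [ 0.555 -0.38   0.074]
amber_vial 0.15 [443. 216.] 276 med [ 0.507 -0.3    0.013] top [ 0.506 -0.301  0.017] bbox [ 0.483 -0.327  0.001] [ 0.538 -0.277  0.052]
dropper_bottle 0.21 [477. 209.] 195 med [ 0.516 -0.389  0.014] top [ 0.515 -0.388  0.017] bbox [ 0.498 -0.418  0.001] [ 0.543 -0.368  0.032]
small_vial 0.54 [446. 213.] 85 med [ 0.506 -0.298  0.04 ] top [ 0.507 -0.3    0.053] bbox [ 0.498 -0.319  0.006] [ 0.524 -0.291  0.058]
light_shield 0.7 [430. 214.] 132 med [ 0.498 -0.25   0.059] top [ 0.501 -0.253  0.077] bbox [ 0.489 -0.262  0.011] [ 0.51  -0.242  0.081]
insert_tray 0.67 [442. 220.] 429 med [ 0.502 -0.301  0.008] top [ 0.505 -0.302  0.01 ] bbox [ 0.466 -0.424 -0.004] [ 0.554 -0.218  0.017]
pocket_rack 0.65 [131. 255.] 1786 med [0.417 0.483 0.006] top [0.416 0.48  0.015] bbox [ 0.379  0.379 -0.005] [0.455 0.582 0.022]
pocket_rack 0.59 [225. 213.] 1673 med [0.514 0.245 0.006] top [0.512 0.247 0.015] bbox [ 0.466  0.142 -0.007] [0.559 0.345 0.022]
lab_timer 0.67 [330. 280.] 615 med [ 0.347 -0.011  0.016] top [ 0.347 -0.01   0.017] bbox [ 0.311 -0.044  0.009] [0.382 0.022 0.024]
lab_timer 0.57 [224. 213.] 1767 med [0.514 0.243 0.006] top [0.514 0.245 0.015] bbox [ 0.466  0.141 -0.007] [0.565 0.345 0.022]
strip_box 0.66 [236. 286.] 390 med [0.335 0.219 0.016] top [0.336 0.221 0.017] bbox [ 0.317  0.19  -0.002] [0.354 0.254 0.022]
petri_dish 0.7 [442. 284.] 420 med [ 0.333 -0.3    0.003] top [ 0.335 -0.301  0.012] bbox [ 0.307 -0.326 -0.004] [ 0.359 -0.272  0.017]
```

There are two rack-shaped things in the top view: a light one at (131,255) and a black one at (225,213). The black one fits the description. I'll confirm it and the tray in enlarged crops.

```bash
python3 - <<'E'
from h import *
im,d=r.grab_frame('top'); im=im[:,:,::-1]
a=cv2.resize(im[180:240,400:510],None,fx=7,fy=7,interpolation=cv2.INTER_CUBIC)
b=cv2.resize(im[180:280,75:285],None,fx=3.6,fy=2.0,interpolation=cv2.INTER_CUBIC)[:, :770]
a=a[:380]
b=cv2.convertScaleAbs(b,alpha=1.6,beta=20)
b=cv2.resize(b,(770,200))
cv2.imwrite('pics/crop1.png',np.vstack([a,b]))
s,_=r.grab_frame('scene'); s=s[:,:,::-1]
cv2.imwrite('pics/crop2.png',cv2.resize(s[170:300,310:500],None,fx=4,fy=4,interpolation=cv2.INTER_CUBIC))
E
```

```text
(no output)
```

View pics/crop1.png

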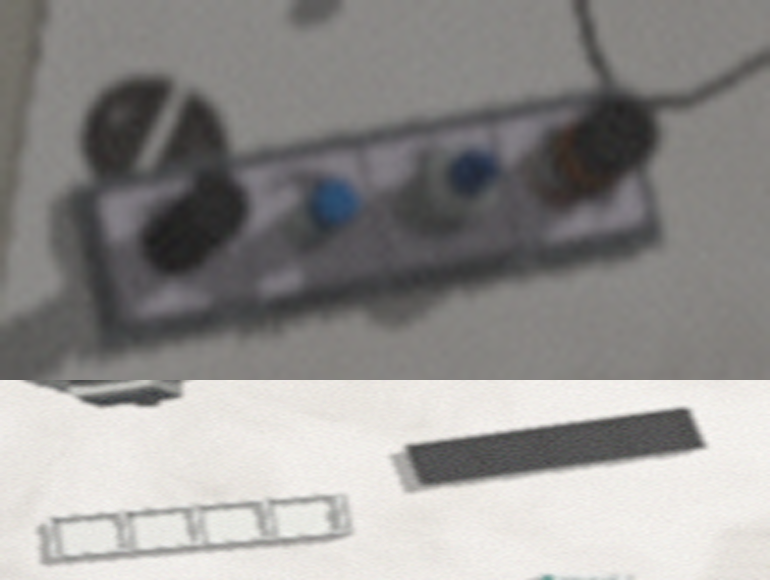

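View pics/crop2.png

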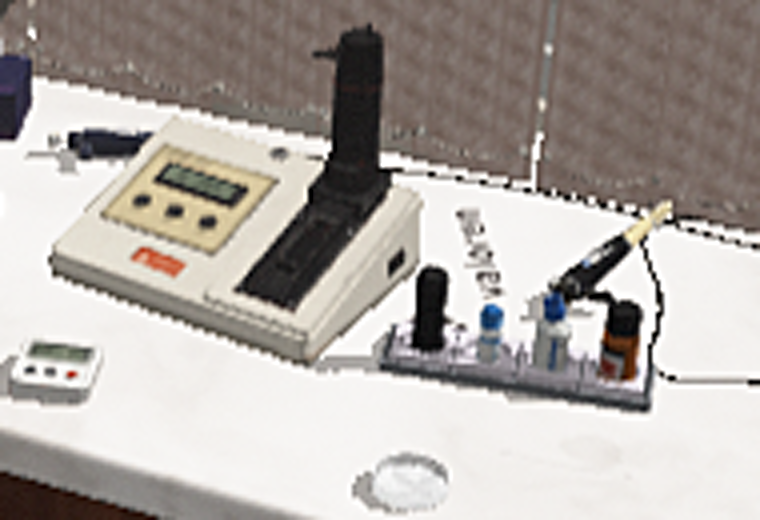

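Crop 1: the black rack, with pockets too dark to resolve, is the one meant; the other is light-framed. The tray order from left to right is light shield (430,214), small vial (446,213), dropper (466,208), amber (483,201). Next I'll fit the tray and rack poses and the heights around the photometer.

```bash
python3 - <<'E'
from h import *
im,d=r.grab_frame('top')
vv,uu=np.mgrid[0:480,0:640]; 
W=world('top',uu,vv,d=d); ok=d>0
for nm,k in [('photometer>.1',(W[...,2]>.1)&(W[...,0]>.3)&(abs(W[...,1]+.1)<.3)&(W[...,0]<.8)),('phot>.03',(W[...,2]>.03)&(W[...,0]>.3)&(W[...,1]>-.235)&(W[...,1]<.12)&(W[...,0]<.7))]:
    P=W[k&ok]; print(nm,len(P),P.min(0).round(3),P.max(0).round(3))
print('disc',W[199,418:428:3].round(3))
m=[m for m in r.masks_of('pocket_rack','top') if m['at'][0]>180][0]['pixels']
v,u=np.nonzero(m)
P=world('top',u,v,z=.014)[:,:2]
print('rack',cv2.minAreaRect((P*1000).astype(np.float32)))
# dark threshold rack
g=im.max(2); k=(g<75); k[:185]=0;k[240:]=0;k[:,:175]=0;k[:,275:]=0
n,lab,st,ce=cv2.connectedComponentsWithStats(k.astype(np.uint8)); i=1+st[1:,4].argmax(); v,u=np.nonzero(lab==i)
P=world('top',u,v,z=.016)[:,:2]; print('rack dark',st[i],cv2.minAreaRect((P*1000).astype(np.float32)))
# tray outline by depth
k=ok&(W[...,2]>.005)&(W[...,2]<.02)&(W[...,1]<-.2)&(W[...,1]>-.44)&(W[...,0]>.44)&(W[...,0]<.58)
P=W[k][:,:2]; print('tray',cv2.minAreaRect((P*1000).astype(np.float32)))
print(Ro.from_rotvec(r.get_obs()['orientation']).as_matrix().round(3))
for n in ['amber_vial','dropper_bottle','small_vial','light_shield']:
    s=r.grab_frame('scene')[1]
    for m in r.masks_of(n,'scene')[:2]:
        v,u=np.nonzero(m['pixels']);P=world('scene',u,v,d=s[v,u])[s[v,u]>0]; print(n,m['p'],m['at'],np.median(P,0).round(3),P[:,2].max().round(3))
E
```

```text
photometer>.1 613 [ 0.572 -0.375  0.101] [0.8   0.198 0.412]
phot>.03 7964 [ 0.439 -0.206  0.03 ] [0.698 0.106 0.224]
disc [[ 0.545 -0.241  0.001]
 [ 0.546 -0.249 -0.002]
 [ 0.545 -0.256 -0.002]
 [ 0.545 -0.264 -0.   ]]
rack ((513.1837158203125, 242.13673400878906), (57.138973236083984, 199.92274475097656), 13.637887954711914)
rack dark [ 186  194   81   39 1638] ((512.2205810546875, 242.60824584960938), (52.6828727722168, 197.23538208007812), 13.5412015914917)
tray ((508.5308837890625, -324.00811767578125), (135.76914978027344, 233.2245635986328), 1.693440318107605)
[[ 0.928  0.372  0.   ]
 [ 0.372 -0.928  0.   ]
 [ 0.    -0.    -1.   ]]
amber_vial 0.68 [465.6, 254.4] [ 0.52  -0.399  0.043] 0.072
amber_vial 0.17 [418.3, 243.2] [ 0.497 -0.257  0.039] 0.079
dropper_bottle 0.62 [447.2, 252.6] [ 0.51  -0.35   0.038] 0.064
dropper_bottle 0.53 [459.5, 264.7] [ 0.51  -0.398  0.011] 0.017
small_vial 0.41 [432.6, 254.8] [ 0.503 -0.304  0.033] 0.053
light_shield 0.64 [416.4, 247.2] [ 0.496 -0.258  0.044] 0.078
```

The rack is centred at about (0.5125, 0.242) with yaw 0.236. I'll move the wrist over the tray with the jaws across the row.

```bash
python3 -m handwheel '[[[0.0176,0.0199,0,0,0,-0.118,0.06],[0.0176,0.0199,0,0,0,-0.118,0.06],[0.0176,0.0199,0,0,0,-0.118,0.06],[0.0176,0.0199,0,0,0,-0.118,0.06],[0.0176,0.0199,0,0,0,-0.118,0.06],[0.0176,0.0199,0,0,0,-0.118,0.06],[0.0176,0.0199,0,0,0,-0.118,0.06],[0.0176,0.0199,0,0,0,-0.118,0.06]]]' 40
python3 -m handwheel '[[[0.0176,0.0199,0,0,0,-0.118,0.06],[0.0176,0.0199,0,0,0,-0.118,0.06],[0.0176,0.0199,0,0,0,-0.118,0.06],[0.0176,0.0199,0,0,0,-0.118,0.06],[0.0176,0.0199,0,0,0,-0.118,0.06],[0.0176,0.0199,0,0,0,-0.118,0.06],[0.0176,0.0199,0,0,0,-0.118,0.06],[0,0,0,0,0,0,0.06],[0,0,0,0,0,0,0.06]]]'
cat > wl.py <<'E'
from h import *
import sys
def look(tag):
    o=r.get_obs(); im,d=r.grab_frame('wrist'); cv2.imwrite(f'pics/{tag}.png',im[:,:,::-1]); 
    vv,uu=np.mgrid[0:480,0:640]; W=world('wrist',uu,vv,d=d,obs=o); W[d==0]=np.nan
    return o,im,d,W
def yaw(o):
    M=Ro.from_rotvec(o['orientation']).as_matrix(); return np.arctan2(M[1,1],M[0,1])
E
python3 - <<'E'
from wl import *
o,im,d,W=look('w1'); print(o['joints'].round(2),o['tcp_pos'],yaw(o),o['grip_width'],o['clock'])
for l in ['amber_vial','dropper_bottle','small_vial','light_shield','insert_tray']:
    for m in r.masks_of(l,'wrist')[:2]:
        P=W[m['pixels']]; P=P[~np.isnan(P[:,0])]; q=np.percentile(P[:,2],95); t=P[P[:,2]>q-.004]
        print(l,round(m['p'],2),m['at'],len(P),'top z',q.round(3),((t.min(0)+t.max(0))/2).round(4),'size',(t.max(0)-t.min(0)).round(3))
        if l=='insert_tray': print(cv2.minAreaRect((P[:,:2]*1000).astype(np.float32)))
E
```

```text
clock: 1.92
tcp_pos: [0.3924, -0.4664, 0.3041]
orientation: [3.015, -0.882, 0.0]
contact_force: [-0.1, 0.3, -0.2]
grip_width: 0.0595
clock: 2.67
tcp_pos: [0.5164, -0.3261, 0.3038]
orientation: [-2.418, 2.005, 0.0]
contact_force: [-1.2, -0.4, -0.0]
grip_width: 0.0604
[ 0.27  0.38  0.25  1.73 -0.11  1.05 -2.4 ] [ 0.51640005 -0.32611405  0.30379826] -2.955070940037387 0.060399577702796234 2.6667
amber_vial 0.79 [318.7, 115.3] 1102 top z 0.072 [ 0.5313 -0.3948  0.0712] size [0.025 0.025 0.005]
dropper_bottle 0.64 [324.3, 184.0] 986 top z 0.073 [ 0.5204 -0.3463  0.0727] size [0.007 0.006 0.007]
small_vial 0.69 [317.6, 236.2] 619 top z 0.056 [ 0.5122 -0.3008  0.0545] size [0.016 0.016 0.005]
light_shield 0.95 [316.7, 292.6] 1478 top z 0.079 [ 0.5058 -0.2542  0.0778] size [0.023 0.023 0.006]
insert_tray 0.84 [348.6, 174.4] 3979 top z 0.012 [ 0.5169 -0.323   0.0136] size [0.092 0.209 0.011]
((515.9280395507812, -320.3030700683594), (61.736690521240234, 209.10182189941406), 10.134258270263672)
insert_tray 0.5 [318.3, 292.5] 1432 top z 0.079 [ 0.5058 -0.2546  0.0779] size [0.023 0.022 0.005]
((503.0201110839844, -236.0233917236328), (27.272769927978516, 61.183353424072266), 13.764341354370117)
```

View pics/w1.png

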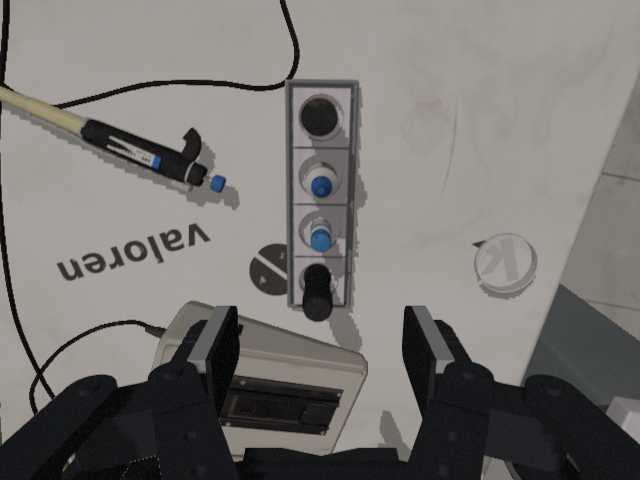

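Order confirmed in the wrist view: amber (319,115), dropper (320,185), small vial (319,237), shield (317,290). With this yaw, joint 7 would run past its limit at the rack, so I'll turn the hand half round.

```bash
python3 -m handwheel '[[[0,0.001,0,0,0,0.1205,0.06],[0,0.001,0,0,0,0.1205,0.06],[0,0.001,0,0,0,0.1205,0.06],[0,0.001,0,0,0,0.1205,0.06],[0,0.001,0,0,0,0.1205,0.06],[0,0.001,0,0,0,0.1205,0.06],[0,0.001,0,0,0,0.1205,0.06],[0,0.001,0,0,0,0.1205,0.06],[0,0.001,0,0,0,0.1205,0.06]]]' >/dev/null
python3 -m handwheel '[[[0,0.001,0,0,0,0.1205,0.06],[0,0.001,0,0,0,0.1205,0.06],[0,0.001,0,0,0,0.1205,0.06],[0,0.001,0,0,0,0.1205,0.06],[0,0.001,0,0,0,0.1205,0.06],[0,0.001,0,0,0,0.1205,0.06],[0,0.001,0,0,0,0.1205,0.06],[0,0.001,0,0,0,0.1205,0.06],[0,0.001,0,0,0,0.1205,0.06]]]'
python3 -m handwheel '[[[0,0.001,0,0,0,0.1205,0.06],[0,0,0,0,0,0.1205,0.06],[0,0,0,0,0,0.1205,0.06],[0,0,0,0,0,0.1205,0.06],[0,0,0,0,0,0.1205,0.06],[0,0,0,0,0,0.1205,0.06],[0,0,0,0,0,0.1205,0.06],[0,0,0,0,0,0.1205,0.06],[0,0,0,0,0,0,0.06],[0,0,0,0,0,0,0.06]]]'
cat > m.py <<'E'
from wl import *
o,im,d,W=look(sys.argv[1]); print(o['joints'].round(2),o['tcp_pos'].round(4),yaw(o).round(4),round(o['grip_width'],4),o['clock'])
for l in sys.argv[2:]:
    for m in r.masks_of(l,'wrist')[:2]:
        P=W[m['pixels']]; P=P[~np.isnan(P[:,0])]; q=np.percentile(P[:,2],95); t=P[P[:,2]>q-.004]
        print(l,round(m['p'],2),m['at'],len(P),'top z',q.round(3),((t.min(0)+t.max(0))/2).round(4),'size',(t.max(0)-t.min(0)).round(3))
        if 'tray' in l or 'rack' in l: print(cv2.minAreaRect((P[:,:2]*1000).astype(np.float32)))
E
python3 m.py w2 amber_vial dropper_bottle small_vial light_shield insert_tray
```

```text
clock: 4.47
tcp_pos: [0.5143, -0.311, 0.304]
orientation: [2.903, 1.201, -0.0]
contact_force: [-0.3, -0.2, -0.5]
grip_width: 0.06
clock: 5.3
tcp_pos: [0.5144, -0.3099, 0.3039]
orientation: [-2.027, -2.4, -0.0]
contact_force: [0.8, 0.8, -0.6]
grip_width: 0.0598
[ 0.71  0.38 -0.35  1.72  0.15  1.07  0.48] [ 0.5144 -0.3099  0.3039] 0.1682 0.0598 5.3
amber_vial 0.79 [322.2, 304.1] 1618 top z 0.072 [ 0.5317 -0.3942  0.0707] size [0.025 0.025 0.005]
amber_vial 0.41 [317.6, 194.8] 566 top z 0.056 [ 0.5127 -0.3004  0.0547] size [0.016 0.016 0.005]
dropper_bottle 0.74 [320.9, 249.8] 1056 top z 0.072 [ 0.5207 -0.3453  0.0723] size [0.009 0.007 0.009]
small_vial 0.74 [318.4, 195.0] 496 top z 0.056 [ 0.512  -0.3002  0.0548] size [0.015 0.015 0.005]
light_shield 0.72 [322.6, 137.4] 1038 top z 0.08 [ 0.5064 -0.2539  0.078 ] size [0.023 0.022 0.005]
insert_tray 0.7 [312.1, 280.6] 1236 top z 0.018 [ 0.5294 -0.3939  0.0307] size [0.052 0.053 0.033]
((530.1849365234375, -393.7689208984375), (46.61618423461914, 46.637939453125), 10.28980541229248)
insert_tray 0.57 [349.4, 185.9] 3616 top z 0.012 [ 0.517  -0.3231  0.0131] size [0.093 0.209 0.01 ]
((517.8551025390625, -323.0582275390625), (61.113502502441406, 202.92550659179688), 10.049236297607422)
```

View pics/w2.png

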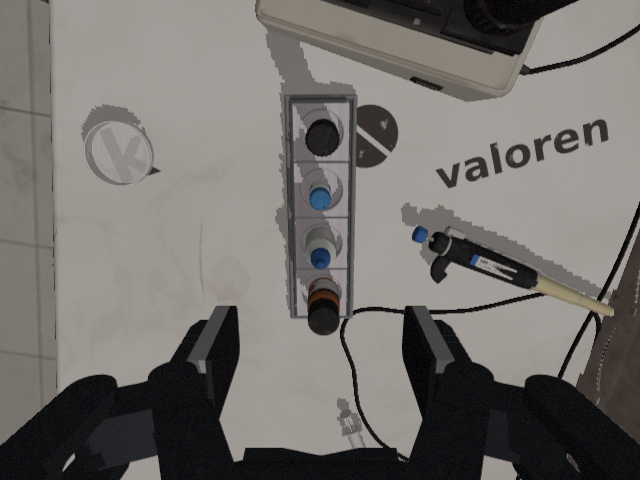

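Both wrist views agree within 1 mm. I'll take the light shield first.

```bash
python3 -m handwheel '[[[-0.0042,0.028,0,0,0,0,0.06],[-0.0042,0.028,0,0,0,0.008,0.06],[0,0,-0.036,0,0,0,0.06],[0,0,-0.036,0,0,0,0.06],[0,0,-0.036,0,0,0,0.06],[0,0,-0.036,0,0,0,0.06],[0,0,-0.03,0,0,0,0.06],[0,0,-0.02,0,0,0,0.06],[0,0,-0.009,0,0,0,0.06],[0,0,0,0,0,0,0.06]]]' 40
python3 m.py w3
```

```text
clock: 6.43
tcp_pos: [0.5055, -0.2526, 0.099]
orientation: [-2.01, -2.41, 0.002]
contact_force: [0.2, -0.6, -0.5]
grip_width: 0.06
[ 0.59  0.59 -0.31  1.95  0.28  0.65  0.29] [ 0.5055 -0.2526  0.099 ] 0.1808 0.06 6.4333
```

View pics/w3.png

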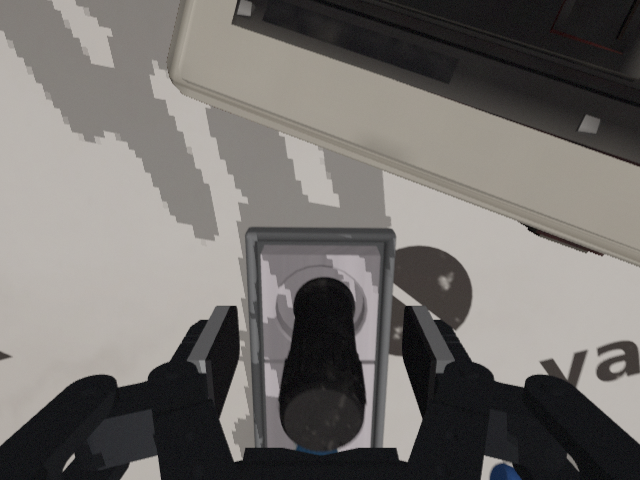

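```bash
python3 -m handwheel '[[[0,0,0,0,0,0,0.02],[0,0,0,0,0,0,0.02],[0,0,0,0,0,0,0.02],[0,0,0,0,0,0,0.02],[0,0,0,0,0,0,0.02],[0,0,0,0,0,0,0.02],[0,0,0.01,0,0,0,0.02],[0,0,0.03,0,0,0,0.02],[0,0,0.04,0,0,0,0.02],[0,0,0.04,0,0,0,0.02]]]' 40
python3 -m handwheel '[[[0,0,0.04,0,0,0,0.02],[0,0,0.04,0,0,0,0.02],[0,0,0.037,0,0,0,0.02],[0,0.03,0,0,0,0.02,0.02],[0,0.04,0,0,0,0.02,0.02],[0,0.04,0,0,0,0.02,0.02],[0,0.04,0,0,0,0,0.02],[0,0.04,0,0,0,0,0.02],[0,0.04,0,0,0,0,0.02],[0,0.04,0,0,0,0,0.02]]]'
```

```text
clock: 7.32
tcp_pos: [0.5058, -0.2528, 0.2227]
orientation: [-2.01, -2.412, 0.0]
contact_force: [-0.0, -0.1, 0.3]
grip_width: 0.0228
clock: 8.15
tcp_pos: [0.5058, 0.0187, 0.3392]
orientation: [1.937, 2.471, 0.001]
contact_force: [2.2, -0.8, -0.5]
grip_width: 0.0227
```

```bash
python3 -m handwheel '[[[0.006,0.04,0,0,0,0,0.02],[0.006,0.04,0,0,0,0,0.02],[0.006,0.04,0,0,0,0,0.02],[0,0,0,0,0,0,0.02],[0,0,0,0,0,0,0.02],[0,0,0,0,0,0,0.02]]]'
python3 m.py w4 pocket_rack light_shield
```

```text
clock: 8.65
tcp_pos: [0.5243, 0.1363, 0.3384]
orientation: [1.938, 2.472, -0.001]
contact_force: [0.4, -0.3, -0.6]
grip_width: 0.0232
[ 0.15  0.29 -0.62  1.8   0.18  1.11 -0.3 ] [0.5243 0.1363 0.3384] 0.2412 0.0232 8.65
pocket_rack 0.66 [342.6, 91.2] 10788 top z 0.017 [0.5229 0.2231 0.0166] size [0.085 0.163 0.007]
((524.2659912109375, 223.00775146484375), (52.033546447753906, 162.91436767578125), 13.620854377746582)
light_shield 0.64 [321.0, 359.6] 10975 top z 0.315 [0.5245 0.1374 0.3133] size [0.023 0.023 0.005]
```

View pics/w4.png

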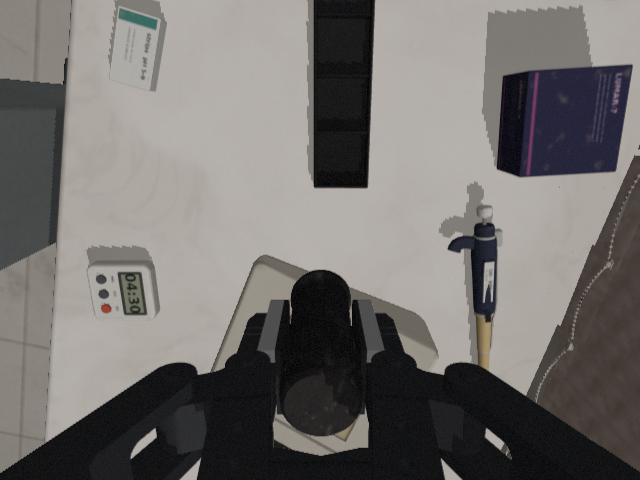

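```bash
cat > rk.py <<'E'
from wl import *
o,im,d,W=look(sys.argv[1])
m=[m for m in r.masks_of('pocket_rack','wrist') if m['p']>.3][0]['pixels']
m=cv2.dilate(m.astype(np.uint8),np.ones((9,9)))>0
k=m&(W[...,2]>.012)&(W[...,2]<.022); P=W[k][:,:2]
rc=cv2.minAreaRect((P*1000).astype(np.float32)); print(rc)
c=np.array(rc[0])/1000;a=np.radians(rc[2]) if rc[1][1]>rc[1][0] else np.radians(rc[2]-90)
ey=np.array([-np.sin(a),np.cos(a)]);ex=np.array([np.cos(a),np.sin(a)]);L=max(rc[1])/1000
near=c-ey*L/2
# ransac-ish trimmed edges
q=(P-near)@np.stack([ex,ey],1); 
lo,hi=np.percentile(q[:,0],[1,99]); y0=np.percentile(q[:,1],.5); print('lo,hi,y0',lo,hi,y0)
cen=near+ex*(lo+hi)/2+ey*(y0+.099)
print('angle',a,'centre',cen)
for y in (-.072,-.024,.024,.072): print(y,(cen+ey*y).round(4))
print(o['tcp_pos'],yaw(o))
E
python3 rk.py w5
```

```text
Traceback (most recent call last):
  File "rk.py", line 3, in <module>
    m=[m for m in r.masks_of('pocket_rack','wrist') if m['p']>.3][0]['pixels']
      ~~~~~~~~~~~~~~~~~~~~~~~~~~~~~~~~~~~~~~~~~~~~~~~~~~~~~~~~~~~^^^
IndexError: list index out of range
```

```bash
python3 -m handwheel '[[[0,-0.03,0.01,0,0,0,0.02],[0,-0.03,0.01,0,0,0,0.02],[0,0,0,0,0,0,0.02],[0,0,0,0,0,0,0.02]]]'
python3 rk.py w5
```

```text
clock: 9.23
tcp_pos: [0.5249, 0.0741, 0.3584]
orientation: [1.944, 2.466, 0.0]
contact_force: [0.4, 0.4, -0.2]
grip_width: 0.0232
((529.7098388671875, 195.74270629882812), (51.20323944091797, 101.33031463623047), 13.507987022399902)
lo,hi,y0 -0.025527507155227978 0.025363584796219057 2.6507797748714054e-05
angle 0.23575884885754333 centre [0.51833386 0.24274711]
-0.072 [0.5352 0.1727]
-0.024 [0.5239 0.2194]
0.024 [0.5127 0.2661]
0.072 [0.5015 0.3128]
[0.52490949 0.07407555 0.35840643] 0.23547159177074486
```

View pics/w5.png

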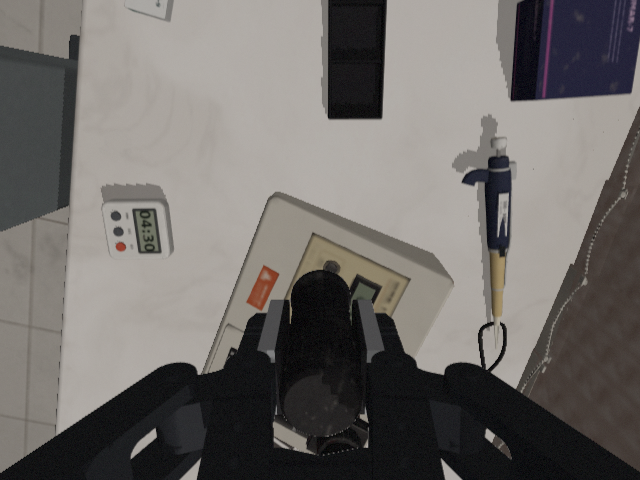

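```bash
python3 -m handwheel '[[[0.0034,0.0325,0,0,0,0,0.02],[0.0034,0.0325,0,0,0,0,0.02],[0.0033,0.0324,0,0,0,0,0.02],[0,0,-0.03,0,0,0,0.02],[0,0,-0.038,0,0,0,0.02],[0,0,-0.038,0,0,0,0.02],[0,0,-0.038,0,0,0,0.02],[0,0,-0.038,0,0,0,0.02],[0,0,-0.03,0,0,0,0.02],[0,0,0,0,0,0,0.02]]]'
python3 m.py w6
```

```text
clock: 10.17
tcp_pos: [0.5306, 0.1738, 0.1399]
orientation: [-1.931, -2.469, 0.014]
contact_force: [-1.0, -0.6, 0.0]
grip_width: 0.0229
[-0.01  0.56 -0.54  1.93  0.4   0.77 -0.53] [0.5306 0.1738 0.1399] 0.2432 0.0229 10.1667
```

View pics/w6.png

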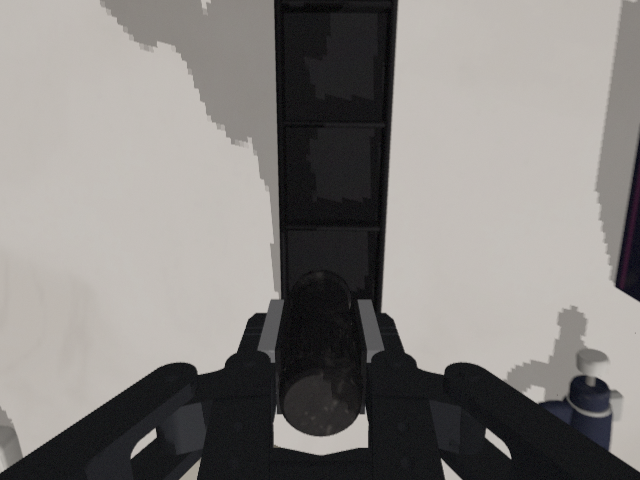

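```bash
python3 -m handwheel '[[[0.0045,-0.002,0,0,0,0,0.02],[0,0,-0.015,0,0,0,0.02],[0,0,-0.015,0,0,0,0.02],[0,0,-0.005,0,0,0,0.02],[0,0,0,0,0,0,0.02]]]'
python3 m.py w7
```

```text
clock: 10.63
tcp_pos: [0.5398, 0.1725, 0.112]
orientation: [1.938, 2.472, 0.002]
contact_force: [0.1, -0.5, -0.2]
grip_width: 0.0228
[-0.03  0.61 -0.51  1.93  0.44  0.71 -0.56] [0.5398 0.1725 0.112 ] 0.2408 0.0228 10.6333
```

View pics/w7.png

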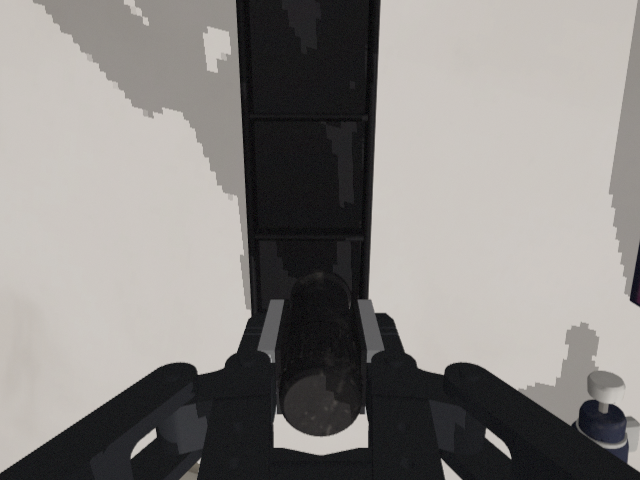

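```bash
python3 -m handwheel '[[[-0.004,-0.001,0,0,0,0,0.02],[0,0,-0.002,0,0,0,0.02],[0,0,0,0,0,0,0.02],[0,0,0,0,0,0,0.02]]]'
```

```text
clock: 11.02
tcp_pos: [0.5352, 0.1713, 0.1094]
orientation: [1.938, 2.472, 0.001]
contact_force: [-0.3, 0.3, -1.1]
grip_width: 0.0233
```

```bash
python3 -m handwheel '[[[0,0,-0.003,0,0,0,0.02],[0,0,-0.003,0,0,0,0.02],[0,0,-0.003,0,0,0,0.02],[0,0,-0.002,0,0,0,0.02],[0,0,0,0,0,0,0.02],[0,0,0,0,0,0,0.02]]]'; python3 -m handwheel '[[[0,0,-0.0015,0,0,0,0.02],[0,0,-0.001,0,0,0,0.02],[0,0,0,0,0,0,0.02]]]'
```

```text
clock: 11.52
tcp_pos: [0.535, 0.1713, 0.0986]
orientation: [1.938, 2.472, -0.001]
contact_force: [-3.3, -1.9, 10.3]
grip_width: 0.0228
clock: 11.77
tcp_pos: [0.5351, 0.1715, 0.0984]
orientation: [1.937, 2.471, -0.002]
contact_force: [-11.7, -6.1, 35.0]
grip_width: 0.0227
```

```bash
python3 -m handwheel '[[[0,0,0.003,0,0,0,0.02],[0,0,0,0,0,0,0.02]]]'; python3 - <<'E'
from wl import *
o,im,d,W=look('w8')
m=r.masks_of('light_shield','wrist')[0]; P=W[m['pixels']];P=P[~np.isnan(P[:,0])];print(m['p'],P[:,2].max(),np.percentile(P[:,2],95),o['tcp_pos'])
b=cv2.convertScaleAbs(im[200:480,200:440,::-1],alpha=3,beta=10); cv2.imwrite('pics/w8c.png',cv2.resize(b,None,fx=2,fy=2))
s,sd=r.grab_frame('scene'); cv2.imwrite('pics/s8.png',cv2.resize(s[150:300,200:360,::-1],None,fx=4,fy=4))
E
```

```text
clock: 11.93
tcp_pos: [0.5354, 0.1715, 0.0991]
orientation: [1.938, 2.472, 0.002]
contact_force: [-0.2, -0.4, -0.8]
grip_width: 0.023
0.96 0.07672733052887339 0.07534914310578854 [0.53542442 0.17149243 0.09908776]
```

View pics/w8c.png

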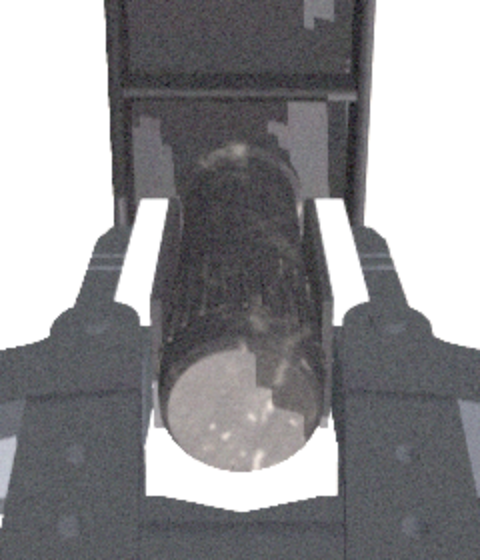

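View pics/s8.png

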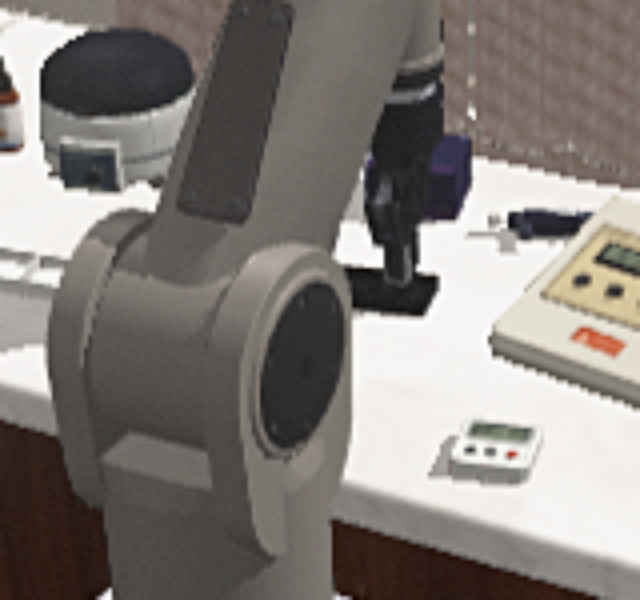

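```bash
python3 -m handwheel '[[[0,0,0,0,0,0,0.05],[0,0,0,0,0,0,0.06],[0,0,0,0,0,0,0.06],[0,0,0,0,0,0,0.06],[0,0,0.02,0,0,0,0.06],[0,0,0.036,0,0,0,0.06],[0,0,0.04,0,0,0,0.06],[0,0,0.04,0,0,0,0.06],[0,0,0.04,0,0,0,0.06],[0,0,0.03,0,0,0,0.06]]]'; python3 m.py w9 light_shield
python3 -m handwheel '[[[0,-0.02,0.03,0,0,-0.016,0.06],[-0.002,-0.04,0,0,0,-0.016,0.06],[-0.002,-0.04,0,0,0,-0.016,0.06],[-0.002,-0.04,0,0,0,-0.016,0.06],[-0.002,-0.04,0,0,0,0,0.06],[-0.002,-0.04,0,0,0,0,0.06],[-0.002,-0.04,0,0,0,0,0.06],[-0.002,-0.04,0,0,0,0,0.06],[-0.002,-0.04,0,0,0,0,0.06],[-0.002,-0.04,0,0,0,0,0.06]]]'
```

```text
clock: 12.92
tcp_pos: [0.5354, 0.1717, 0.3077]
orientation: [1.937, 2.472, 0.004]
contact_force: [0.4, 0.1, 0.4]
grip_width: 0.0599
[ 0.09  0.35 -0.63  1.79  0.24  1.07 -0.39] [0.5354 0.1717 0.3077] 0.2413 0.0599 12.9167
light_shield 0.72 [319.9, 206.1] 1204 top z 0.075 [0.5349 0.1712 0.074 ] size [0.022 0.023 0.005]
light_shield 0.49 [92.4, 338.3] 4281 top z 0.019 [ 0.3533 -0.0104  0.0183] size [0.072 0.07  0.006]
clock: 13.85
tcp_pos: [0.5161, -0.2107, 0.3333]
orientation: [-2.016, -2.408, 0.001]
contact_force: [0.5, 1.0, -1.4]
grip_width: 0.0599
```

View pics/w9.png

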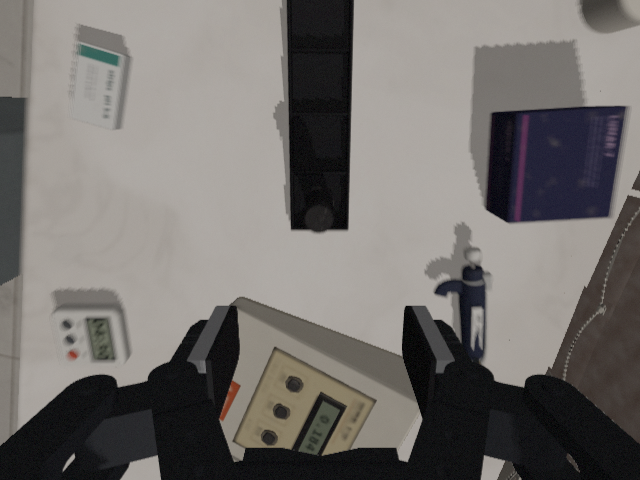

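The shield stands upright in the rightmost pocket (319,215), with its top at z 0.074. Next is the small vial.

```bash
python3 -m handwheel '[[[-0.0013,-0.03,0,0,0,0,0.05],[-0.0013,-0.03,0,0,0,0,0.05],[-0.0013,-0.029,0,0,0,0,0.05],[0,0,-0.036,0,0,0,0.05],[0,0,-0.04,0,0,0,0.05],[0,0,-0.04,0,0,0,0.05],[0,0,-0.04,0,0,0,0.05],[0,0,-0.03,0,0,0,0.05],[0,0,0,0,0,0,0.05],[0,0,0,0,0,0,0.05]]]';python3 m.py w10 small_vial
```

```text
clock: 14.68
tcp_pos: [0.512, -0.297, 0.1466]
orientation: [-2.013, -2.406, 0.001]
contact_force: [0.8, 0.5, 0.6]
grip_width: 0.05
[ 0.69  0.56 -0.35  1.86  0.27  0.77  0.37] [ 0.512  -0.297   0.1466] 0.1774 0.05 14.6833
small_vial 0.85 [318.0, 290.1] 2238 top z 0.056 [ 0.5127 -0.3002  0.0544] size [0.016 0.016 0.005]
```

View pics/w10.png

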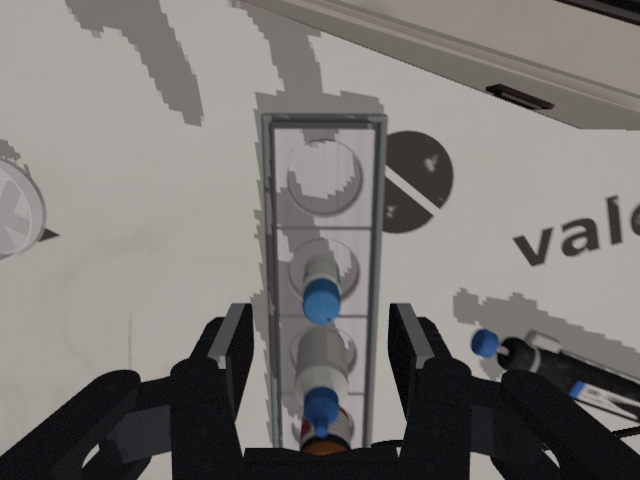

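```bash
python3 -m handwheel '[[[0.0005,-0.003,-0.02,0,0,0,0.05],[0,0,-0.017,0,0,0,0.05],[0,0,-0.01,0,0,0,0.05],[0,0,0,0,0,0,0.05],[0,0,0,0,0,0,0.05]]]';python3 -m handwheel '[[[0,0,0,0,0,0,0.01],[0,0,0,0,0,0,0.01],[0,0,0,0,0,0,0.01],[0,0,0,0,0,0,0.01],[0,0,0,0,0,0,0.01],[0,0,0,0,0,0,0.01],[0,0,0.02,0,0,0,0.01],[0,0,0.036,0,0,0,0.01],[0,0,0.04,0,0,0,0.01],[0,0,0.04,0,0,0,0.01]]]' 
python3 -m handwheel '[[[0,0,0.04,0,0,0.016,0.01],[0,0,0.04,0,0,0.016,0.01],[0,0.02,0.02,0,0,0.016,0.01],[0.001,0.04,0,0,0,0.016,0.01],[0.001,0.04,0,0,0,0,0.01],[0.001,0.04,0,0,0,0,0.01],[0.001,0.04,0,0,0,0,0.01],[0.001,0.04,0,0,0,0,0.01],[0.001,0.04,0,0,0,0,0.01],[0.001,0.04,0,0,0,0,0.01]]]'
```

```text
clock: 15.2
tcp_pos: [0.5143, -0.3009, 0.1026]
orientation: [2.016, 2.408, 0.001]
contact_force: [-0.5, 0.3, 0.3]
grip_width: 0.0502
clock: 16.03
tcp_pos: [0.5131, -0.3004, 0.2386]
orientation: [-2.015, -2.408, 0.0]
contact_force: [1.5, -1.0, -0.1]
grip_width: 0.0169
clock: 16.87
tcp_pos: [0.5201, 0.0011, 0.3377]
orientation: [1.938, 2.472, -0.0]
contact_force: [0.8, -1.0, -0.1]
grip_width: 0.0169
```

```bash
python3 -m handwheel '[[[0.001,0.04,0,0,0,0,0.01],[0.001,0.04,0,0,0,0,0.01],[0.001,0.04,0,0,0,0,0.01],[0.001,0.04,0,0,0,0,0.01],[0,0.04,0,0,0,0,0.01],[0,0.018,0,0,0,0,0.01],[0,0,-0.03,0,0,0,0.01],[0,0,-0.04,0,0,0,0.01],[0,0,-0.04,0,0,0,0.01],[0,0,-0.04,0,0,0,0.01]]]'
python3 -m handwheel '[[[0,0,-0.04,0,0,0,0.01],[0,0,-0.025,0,0,0,0.01],[0,0,0,0,0,0,0.01],[0,0,0,0,0,0,0.01],[0,0,0,0,0,0,0.01]]]';python3 m.py w11 small_vial
```

```text
clock: 17.7
tcp_pos: [0.5246, 0.2173, 0.1862]
orientation: [1.938, 2.472, 0.002]
contact_force: [0.5, -0.4, -0.9]
grip_width: 0.0167
clock: 18.12
tcp_pos: [0.5256, 0.218, 0.1242]
orientation: [1.938, 2.472, 0.004]
contact_force: [-0.5, -0.1, 0.5]
grip_width: 0.0165
[-0.08  0.6  -0.55  1.92  0.45  0.75 -0.65] [0.5256 0.218  0.1242] 0.241 0.0165 18.1167
small_vial 0.95 [320.2, 327.0] 4134 top z 0.077 [0.5257 0.2192 0.0759] size [0.016 0.017 0.005]
```

View pics/w11.png

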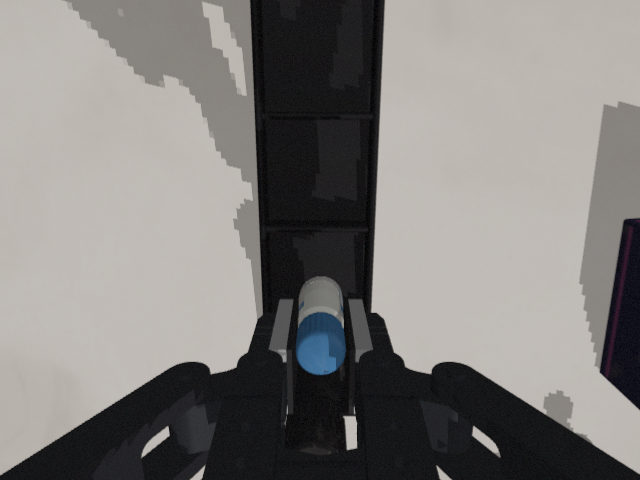

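```bash
python3 -m handwheel '[[[-0.0015,0.0005,-0.01,0,0,0,0.01],[0,0,-0.008,0,0,0,0.01],[0,0,-0.003,0,0,0,0.01],[0,0,-0.002,0,0,0,0.01],[0,0,0,0,0,0,0.01],[0,0,0,0,0,0,0.01]]]'; python3 -m handwheel '[[[0,0,-0.001,0,0,0,0.01],[0,0,0,0,0,0,0.01],[0,0,0,0,0,0,0.01]]]'
```

```text
clock: 18.72
tcp_pos: [0.5231, 0.2178, 0.0993]
orientation: [-1.938, -2.472, 0.0]
contact_force: [-0.5, 0.2, -1.1]
grip_width: 0.0163
clock: 18.97
tcp_pos: [0.5234, 0.2179, 0.0986]
orientation: [1.938, 2.472, 0.001]
contact_force: [-0.5, 0.5, -0.0]
grip_width: 0.0166
```

```bash
python3 -m handwheel '[[[0,0,-0.0015,0,0,0,0.01],[0,0,0,0,0,0,0.01],[0,0,0,0,0,0,0.01]]]';  python3 -m handwheel '[[[0,0,-0.0015,0,0,0,0.01],[0,0,0,0,0,0,0.01],[0,0,0,0,0,0,0.01]]]'
```

```text
clock: 19.22
tcp_pos: [0.5235, 0.2181, 0.0985]
orientation: [1.938, 2.471, 0.001]
contact_force: [-3.9, -3.0, 15.8]
grip_width: 0.0169
clock: 19.47
tcp_pos: [0.5235, 0.2183, 0.0983]
orientation: [1.937, 2.471, 0.001]
contact_force: [-7.5, -3.9, 30.1]
grip_width: 0.0168
```

```bash
python3 -m handwheel '[[[0,0,0.0025,0,0,0,0.01],[0,0,0,0,0,0,0.05],[0,0,0,0,0,0,0.05],[0,0,0,0,0,0,0.05],[0,0,0.02,0,0,0,0.05],[0,0,0.036,0,0,0,0.05],[0,0,0.04,0,0,0,0.05],[0,0,0.04,0,0,0,0.05],[0,0,0.04,0,0,0,0.05],[0,0,0.03,0,0,0,0.05]]]'; python3 m.py w12 small_vial light_shield
python3 -m handwheel '[[[0,-0.02,0.03,0,0,-0.016,0.06],[0,-0.04,0,0,0,-0.016,0.06],[0,-0.04,0,0,0,-0.016,0.06],[0,-0.04,0,0,0,-0.016,0.06],[0,-0.04,0,0,0,0,0.06],[0,-0.04,0,0,0,0,0.06],[0,-0.04,0,0,0,0,0.06],[0,-0.04,0,0,0,0,0.06],[0,-0.04,0,0,0,0,0.06],[0,-0.04,0,0,0,0,0.06]]]'
```

```text
clock: 20.3
tcp_pos: [0.5234, 0.2182, 0.3069]
orientation: [1.938, 2.472, 0.003]
contact_force: [0.2, -0.4, -0.4]
grip_width: 0.0498
[ 0.03  0.37 -0.67  1.78  0.26  1.08 -0.49] [0.5234 0.2182 0.3069] 0.2412 0.0498 20.3
small_vial 0.63 [317.0, 206.7] 553 top z 0.052 [0.5237 0.2189 0.0507] size [0.016 0.016 0.005]
light_shield 0.71 [322.1, 265.6] 1366 top z 0.075 [0.5349 0.1712 0.0738] size [0.022 0.023 0.005]
light_shield 0.6 [323.1, 146.7] 12187 top z 0.017 [0.5182 0.2432 0.0319] size [0.094 0.202 0.037]
clock: 21.28
tcp_pos: [0.5219, -0.1644, 0.3318]
orientation: [-2.015, -2.407, 0.002]
contact_force: [0.9, 0.0, -0.5]
grip_width: 0.0602
```

View pics/w12.png

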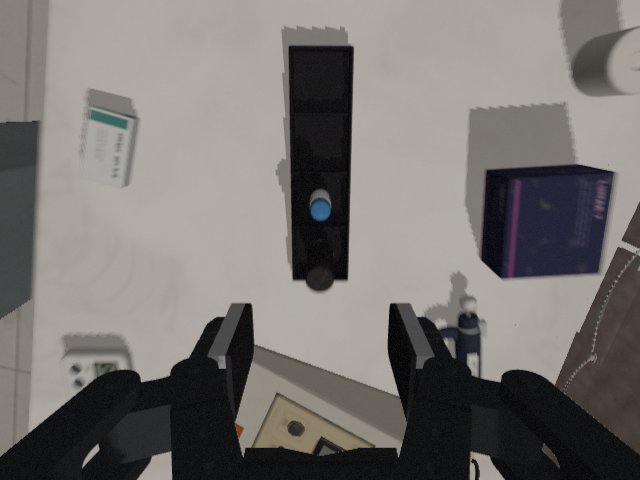

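The vial (320,205) and the shield both stand in their pockets. Next is the dropper.

```bash
python3 -m handwheel '[[[0,-0.04,0,0,0,0,0.06],[0,-0.04,0,0,0,0,0.06],[0,-0.04,0,0,0,0,0.06],[0,-0.036,0,0,0,0,0.06],[0,-0.024,0,0,0,0,0.06],[0,0,-0.036,0,0,0,0.06],[0,0,-0.04,0,0,0,0.06],[0,0,-0.04,0,0,0,0.06],[0,0,-0.04,0,0,0,0.06],[0,0,-0.025,0,0,0,0.06]]]';python3 -m handwheel '[[[0,0,0,0,0,0,0.06],[0,0,0,0,0,0,0.06]]]';python3 m.py w13 dropper_bottle
```

```text
clock: 22.12
tcp_pos: [0.52, -0.3409, 0.1465]
orientation: [-2.011, -2.403, 0.002]
contact_force: [-0.4, -0.4, -0.7]
grip_width: 0.0599
clock: 22.28
tcp_pos: [0.5218, -0.3415, 0.1504]
orientation: [-2.012, -2.405, 0.001]
contact_force: [0.6, 0.1, 0.7]
grip_width: 0.0602
[ 0.75  0.6  -0.36  1.78  0.28  0.82  0.43] [ 0.5218 -0.3415  0.1504] 0.1773 0.0602 22.2833
dropper_bottle 0.89 [317.4, 289.0] 3784 top z 0.072 [ 0.5206 -0.3447  0.0722] size [0.008 0.007 0.009]
dropper_bottle 0.15 [319.6, 181.5] 8901 top z 0.018 [ 0.5132 -0.2994  0.0168] size [0.052 0.052 0.006]
```

View pics/w13.png

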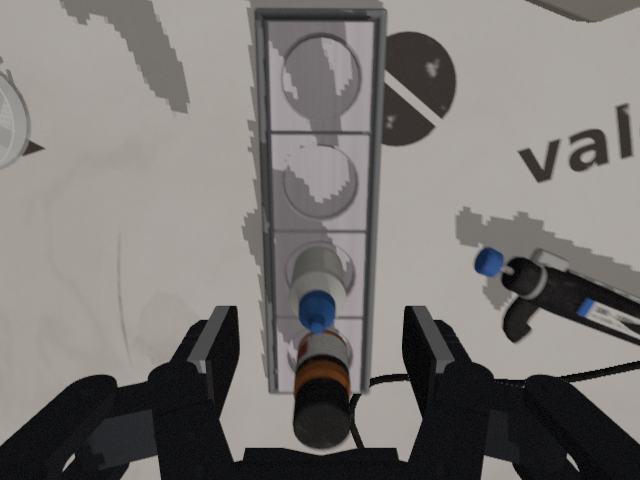

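```bash
python3 -m handwheel '[[[-0.001,-0.0037,-0.02,0,0,0,0.06],[0,0,-0.02,0,0,0,0.06],[0,0,-0.012,0,0,0,0.06],[0,0,0,0,0,0,0.06],[0,0,0,0,0,0,0.06]]]';python3 -m handwheel '[[[0,0,0,0,0,0,0.01],[0,0,0,0,0,0,0.01],[0,0,0,0,0,0,0.01],[0,0,0,0,0,0,0.01],[0,0,0,0,0,0,0.01],[0,0,0,0,0,0,0.01],[0,0,0.02,0,0,0,0.01],[0,0,0.036,0,0,0,0.01],[0,0,0.04,0,0,0,0.01],[0,0,0.04,0,0,0,0.01]]]' 
python3 -m handwheel '[[[0,0,0.04,0,0,0.016,0.01],[0,0,0.04,0,0,0.016,0.01],[0,0.02,0.02,0,0,0.016,0.01],[0,0.04,0,0,0,0.016,0.01],[0,0.04,0,0,0,0,0.01],[0,0.04,0,0,0,0,0.01],[0,0.04,0,0,0,0,0.01],[0,0.04,0,0,0,0,0.01],[0,0.04,0,0,0,0,0.01],[0,0.04,0,0,0,0,0.01]]]'
```

```text
clock: 22.8
tcp_pos: [0.5227, -0.346, 0.1018]
orientation: [2.016, 2.409, 0.0]
contact_force: [0.5, 0.0, -0.5]
grip_width: 0.0601
clock: 23.63
tcp_pos: [0.5218, -0.3456, 0.2384]
orientation: [-2.015, -2.409, -0.0]
contact_force: [0.2, -0.7, 0.1]
grip_width: 0.0241
clock: 24.47
tcp_pos: [0.5217, -0.0441, 0.3375]
orientation: [1.938, 2.471, 0.0]
contact_force: [1.2, -0.3, -1.0]
grip_width: 0.0246
```

```bash
python3 -m handwheel '[[[-0.001,0.04,0,0,0,0,0.01],[-0.001,0.04,0,0,0,0,0.01],[-0.001,0.04,0,0,0,0,0.01],[-0.001,0.04,0,0,0,0,0.01],[-0.001,0.04,0,0,0,0,0.01],[-0.001,0.04,0,0,0,0,0.01],[-0.001,0.04,0,0,0,0,0.01],[-0.001,0.03,0,0,0,0,0.01],[0,0,-0.03,0,0,0,0.01],[0,0,-0.04,0,0,0,0.01]]]'
python3 -m handwheel '[[[0,0,-0.04,0,0,0,0.01],[0,0,-0.04,0,0,0,0.01],[0,0,-0.04,0,0,0,0.01],[0,0,-0.023,0,0,0,0.01],[0,0,0,0,0,0,0.01],[0,0,0,0,0,0,0.01],[0,0,0,0,0,0,0.01]]]';python3 m.py w14 dropper_bottle
```

```text
clock: 25.3
tcp_pos: [0.5149, 0.2686, 0.2701]
orientation: [1.931, 2.475, 0.014]
contact_force: [0.9, -0.6, -2.2]
grip_width: 0.0243
clock: 25.88
tcp_pos: [0.5151, 0.265, 0.1258]
orientation: [1.938, 2.472, 0.004]
contact_force: [-0.2, 0.4, 0.3]
grip_width: 0.0245
[-0.14  0.62 -0.58  1.89  0.48  0.77 -0.75] [0.5151 0.265  0.1258] 0.2411 0.0245 25.8833
dropper_bottle 0.77 [324.5, 332.9] 7232 top z 0.096 [0.5167 0.2686 0.0964] size [0.007 0.008 0.008]
```

View pics/w14.png

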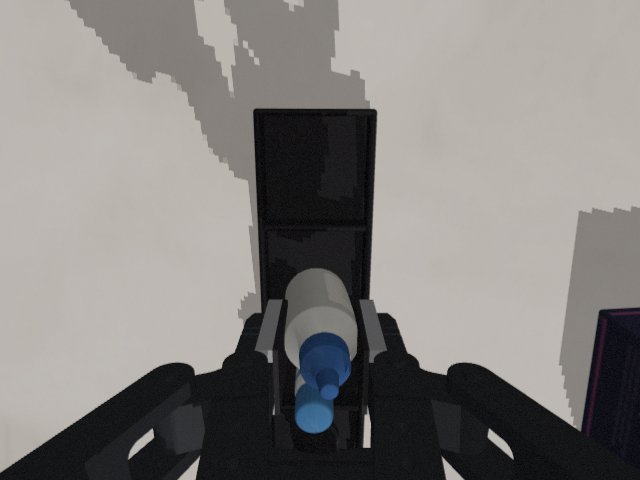

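```bash
python3 -m handwheel '[[[-0.002,0,-0.01,0,0,0,0.01],[0,0,-0.008,0,0,0,0.01],[0,0,-0.004,0,0,0,0.01],[0,0,-0.003,0,0,0,0.01],[0,0,0,0,0,0,0.01],[0,0,0,0,0,0,0.01]]]'; python3 -m handwheel '[[[0,0,-0.0015,0,0,0,0.01],[0,0,0,0,0,0,0.01],[0,0,0,0,0,0,0.01]]]'; python3 -m handwheel '[[[0,0,-0.001,0,0,0,0.01],[0,0,0,0,0,0,0.01],[0,0,0,0,0,0,0.01]]]'
```

```text
clock: 26.48
tcp_pos: [0.5121, 0.2641, 0.0987]
orientation: [-1.938, -2.472, 0.0]
contact_force: [-0.1, 0.3, -0.7]
grip_width: 0.024
clock: 26.73
tcp_pos: [0.5123, 0.2642, 0.0982]
orientation: [1.938, 2.472, 0.0]
contact_force: [-3.3, -2.2, 8.4]
grip_width: 0.0246
clock: 26.98
tcp_pos: [0.5122, 0.2644, 0.0981]
orientation: [1.938, 2.472, 0.0]
contact_force: [-5.3, -3.7, 17.8]
grip_width: 0.0244
```

```bash
python3 -m handwheel '[[[0,0,0.0015,0,0,0,0.01],[0,0,0,0,0,0,0.03],[0,0,0,0,0,0,0.04],[0,0,0,0,0,0,0.06],[0,0,0,0,0,0,0.06],[0,0,0.03,0,0,0,0.06],[0,0,0.04,0,0,0,0.06],[0,0,0.04,0,0,0,0.06],[0,0,0.04,0,0,0,0.06],[0,0,0.04,0,0,0,0.06]]]'; python3 m.py w15 dropper_bottle small_vial light_shield
python3 -m handwheel '[[[0,-0.02,0.04,0,0,-0.016,0.06],[0,-0.04,0,0,0,-0.016,0.06],[0,-0.04,0,0,0,-0.016,0.06],[0,-0.04,0,0,0,-0.016,0.06],[0,-0.04,0,0,0,0,0.06],[0,-0.04,0,0,0,0,0.06],[0,-0.04,0,0,0,0,0.06],[0,-0.04,0,0,0,0,0.06],[0,-0.04,0,0,0,0,0.06],[0,-0.04,0,0,0,0,0.06]]]'
```

```text
clock: 27.82
tcp_pos: [0.5118, 0.2639, 0.2895]
orientation: [-1.938, -2.472, 0.001]
contact_force: [0.7, 1.9, -0.3]
grip_width: 0.0601
[-0.04  0.41 -0.69  1.78  0.3   1.06 -0.6 ] [0.5118 0.2639 0.2895] 0.2413 0.0601 27.8167
dropper_bottle 0.62 [320.6, 209.1] 1090 top z 0.068 [0.5109 0.2651 0.0684] size [0.008 0.009 0.009]
small_vial 0.97 [321.3, 262.0] 646 top z 0.052 [0.5238 0.2194 0.0504] size [0.015 0.015 0.005]
light_shield 0.56 [321.9, 325.8] 1614 top z 0.075 [0.5348 0.1722 0.0737] size [0.022 0.022 0.006]
clock: 28.85
tcp_pos: [0.5109, -0.1167, 0.3232]
orientation: [-2.015, -2.407, 0.003]
contact_force: [0.5, 0.6, -0.1]
grip_width: 0.06
```

View pics/w15.png

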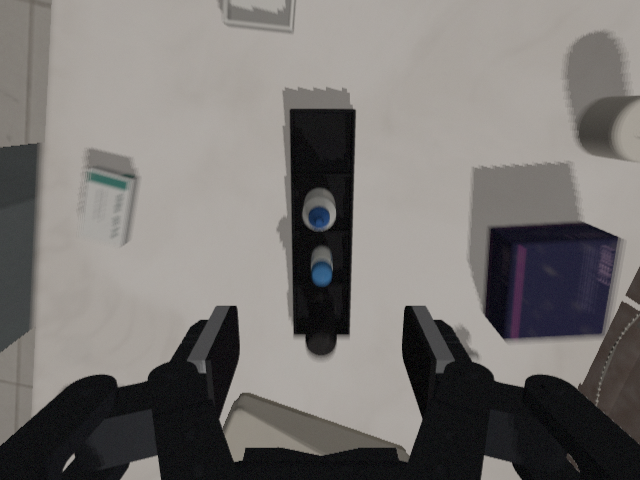

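The dropper (319,212) stands upright in the third pocket from the right. Amber is last.

```bash
python3 -m handwheel '[[[0.003,-0.04,0,0,0,0,0.06],[0.003,-0.04,0,0,0,0,0.06],[0.003,-0.04,0,0,0,0,0.06],[0.003,-0.04,0,0,0,0,0.06],[0.003,-0.04,0,0,0,0,0.06],[0.003,-0.04,0,0,0,0,0.06],[0.0025,-0.036,0,0,0,0,0.06],[0,0,-0.03,0,0,0,0.06],[0,0,-0.04,0,0,0,0.06],[0,0,-0.04,0,0,0,0.06]]]';python3 -m handwheel '[[[0,0,-0.04,0,0,0,0.06],[0,0,-0.02,0,0,0,0.06],[0,0,0,0,0,0,0.06],[0,0,0,0,0,0,0.06]]]';python3 m.py w16 amber_vial
```

```text
clock: 29.68
tcp_pos: [0.5319, -0.3914, 0.2122]
orientation: [-2.018, -2.407, 0.0]
contact_force: [0.9, 0.6, -1.1]
grip_width: 0.0602
clock: 30.02
tcp_pos: [0.5315, -0.3898, 0.1527]
orientation: [-2.013, -2.405, 0.001]
contact_force: [0.4, 0.1, 1.2]
grip_width: 0.0599
[ 0.8   0.64 -0.37  1.69  0.29  0.87  0.49] [ 0.5315 -0.3898  0.1527] 0.1773 0.0599 30.0167
amber_vial 0.68 [320.5, 296.8] 5365 top z 0.072 [ 0.5316 -0.395   0.0706] size [0.025 0.026 0.005]
```

View pics/w16.png

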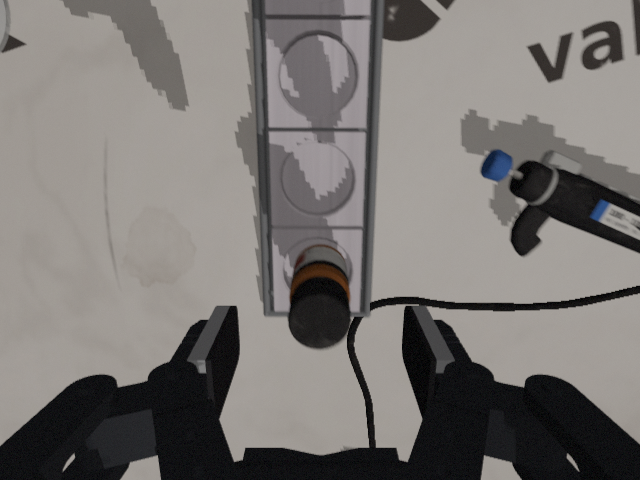

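```bash
python3 -m handwheel '[[[0,-0.0045,-0.02,0,0,0,0.06],[0,0,-0.02,0,0,0,0.06],[0,0,-0.012,0,0,0,0.06],[0,0,0,0,0,0,0.06],[0,0,0,0,0,0,0.06]]]' 50;python3 -m handwheel '[[[0,0,0,0,0,0,0.015],[0,0,0,0,0,0,0.015],[0,0,0,0,0,0,0.015],[0,0,0,0,0,0,0.015],[0,0,0,0,0,0,0.015],[0,0,0,0,0,0,0.015],[0,0,0.02,0,0,0,0.015],[0,0,0.036,0,0,0,0.015],[0,0,0.04,0,0,0,0.015],[0,0,0.04,0,0,0,0.015]]]' 
python3 -m handwheel '[[[0,0,0.04,0,0,0.016,0.015],[0,0,0.04,0,0,0.016,0.015],[0,0.02,0.02,0,0,0.016,0.015],[-0.001,0.04,0,0,0,0.016,0.015],[-0.001,0.04,0,0,0,0,0.015],[-0.001,0.04,0,0,0,0,0.015],[-0.001,0.04,0,0,0,0,0.015],[-0.001,0.04,0,0,0,0,0.015],[-0.001,0.04,0,0,0,0,0.015],[-0.001,0.04,0,0,0,0,0.015]]]'
```

```text
clock: 30.53
tcp_pos: [0.5331, -0.3951, 0.104]
orientation: [2.016, 2.409, 0.0]
contact_force: [-0.1, 0.1, 0.8]
grip_width: 0.0602
clock: 31.37
tcp_pos: [0.5322, -0.3947, 0.2405]
orientation: [-2.015, -2.408, -0.0]
contact_force: [1.1, -0.5, 0.5]
grip_width: 0.0269
clock: 32.2
tcp_pos: [0.5251, -0.0932, 0.3396]
orientation: [1.938, 2.472, -0.0]
contact_force: [-0.1, 0.2, -0.0]
grip_width: 0.0268
```

```bash
python3 -m handwheel '[[[-0.0022,0.04,0,0,0,0,0.015],[-0.0022,0.04,0,0,0,0,0.015],[-0.0022,0.04,0,0,0,0,0.015],[-0.0022,0.04,0,0,0,0,0.015],[-0.0022,0.04,0,0,0,0,0.015],[-0.0022,0.04,0,0,0,0,0.015],[-0.0022,0.04,0,0,0,0,0.015],[-0.0022,0.04,0,0,0,0,0.015],[-0.0022,0.04,0,0,0,0,0.015],[-0.0022,0.04,0,0,0,0,0.015]]]'
python3 -m handwheel '[[[-0.0015,0.006,-0.01,0,0,0,0.015],[0,0,-0.04,0,0,0,0.015],[0,0,-0.04,0,0,0,0.015],[0,0,-0.04,0,0,0,0.015],[0,0,-0.04,0,0,0,0.015],[0,0,-0.04,0,0,0,0.015],[0,0,-0.005,0,0,0,0.015],[0,0,0,0,0,0,0.015],[0,0,0,0,0,0,0.015],[0,0,0,0,0,0,0.015]]]';python3 m.py w17 amber_vial
```

```text
clock: 33.03
tcp_pos: [0.5032, 0.3066, 0.3395]
orientation: [1.938, 2.471, 0.0]
contact_force: [0.4, 0.1, 0.1]
grip_width: 0.027
clock: 33.87
tcp_pos: [0.5035, 0.3121, 0.1271]
orientation: [1.938, 2.471, 0.007]
contact_force: [0.1, -0.2, 0.1]
grip_width: 0.027
[-0.21  0.64 -0.61  1.86  0.5   0.79 -0.84] [0.5035 0.3121 0.1271] 0.2409 0.027 33.8667
amber_vial 0.69 [320.1, 341.6] 10698 top z 0.094 [0.5037 0.3134 0.0926] size [0.026 0.026 0.005]
```

View pics/w17.png

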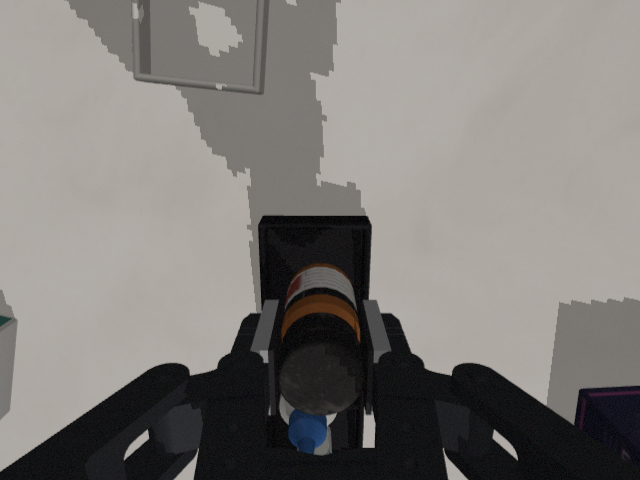

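```bash
python3 -m handwheel '[[[-0.002,0,-0.01,0,0,0,0.015],[0,0,-0.008,0,0,0,0.015],[0,0,-0.004,0,0,0,0.015],[0,0,-0.002,0,0,0,0.015],[0,0,0,0,0,0,0.015],[0,0,0,0,0,0,0.015]]]'; python3 -m handwheel '[[[0,0,-0.0015,0,0,0,0.015],[0,0,0,0,0,0,0.015],[0,0,0,0,0,0,0.015]]]'; python3 -m handwheel '[[[0,0,-0.001,0,0,0,0.015],[0,0,0,0,0,0,0.015],[0,0,0,0,0,0,0.015]]]'
```

```text
clock: 34.47
tcp_pos: [0.4998, 0.3106, 0.1007]
orientation: [1.938, 2.472, -0.003]
contact_force: [-3.1, -3.3, 12.0]
grip_width: 0.0265
clock: 34.72
tcp_pos: [0.4997, 0.3107, 0.1006]
orientation: [1.937, 2.471, -0.003]
contact_force: [-6.5, -6.3, 25.4]
grip_width: 0.0266
clock: 34.97
tcp_pos: [0.4997, 0.3108, 0.1006]
orientation: [1.937, 2.471, -0.003]
contact_force: [-8.9, -9.3, 34.4]
grip_width: 0.027
```

```bash
python3 -m handwheel '[[[0,0,0.003,0,0,0,0.015],[0,0,0,0,0,0,0.03],[0,0,0,0,0,0,0.04],[0,0,0,0,0,0,0.06],[0,0,0,0,0,0,0.06],[0,0,0.03,0,0,0,0.06],[0,0,0.04,0,0,0,0.06],[0,0,0.04,0,0,0,0.06],[0,0,0.04,0,0,0,0.06],[0,0,0.04,0,0,0,0.06]]]';  python3 -m handwheel '[[[0,-0.02,0.03,0,0,0,0.06],[0,-0.03,0.02,0,0,0,0.06],[0,0,0,0,0,0,0.06],[0,0,0,0,0,0,0.06],[0,0,0,0,0,0,0.06],[0,0,0,0,0,0,0.06]]]'
python3 m.py w18 amber_vial dropper_bottle small_vial light_shield pocket_rack; python3 - <<'E'
from h import *
s,_=r.grab_frame('top'); cv2.imwrite('pics/t18.png',s[:,:,::-1])
d=_
for l in ['lab_timer','strip_box','petri_dish']:
    for m in r.masks_of(l,'top')[:1]:
        vv,uu=np.nonzero(m['pixels']); dd=d[vv,uu]; k=dd>0
        print(l,m['at'],world('top',uu[k],vv[k],d=dd[k]).mean(0).round(3))
c=np.array([.5183,.2427]);a=.2358
for n,p in dict(amber=0,).items(): pass
E
```

```text
clock: 35.8
tcp_pos: [0.4998, 0.3108, 0.292]
orientation: [-1.937, -2.472, 0.001]
contact_force: [0.8, 1.0, -1.1]
grip_width: 0.06
clock: 36.3
tcp_pos: [0.4995, 0.2615, 0.3394]
orientation: [-1.936, -2.473, 0.002]
contact_force: [0.7, 1.3, -0.9]
grip_width: 0.0598
[-0.01  0.35 -0.74  1.74  0.25  1.15 -0.58] [0.4995 0.2615 0.3394] 0.2424 0.0598 36.3
amber_vial 0.71 [334.4, 142.9] 970 top z 0.068 [0.5005 0.3117 0.0672] size [0.025 0.025 0.005]
dropper_bottle 0.72 [336.0, 199.2] 848 top z 0.067 [0.5107 0.265  0.0682] size [0.009 0.008 0.009]
small_vial 0.58 [334.3, 246.5] 515 top z 0.052 [0.5239 0.219  0.0507] size [0.016 0.016 0.005]
light_shield 0.6 [334.3, 300.9] 1197 top z 0.075 [0.535  0.1716 0.0736] size [0.022 0.023 0.005]
pocket_rack 0.8 [339.0, 213.3] 8012 top z 0.018 [0.5185 0.243  0.0415] size [0.094 0.203 0.055]
((520.2172241210938, 239.10952758789062), (54.93634033203125, 207.65625), 13.442835807800293)
pocket_rack 0.61 [285.1, 17.0] 2555 top z 0.017 [0.4332 0.3992 0.0165] size [0.053 0.039 0.006]
((431.5660095214844, 399.86322021484375), (53.45563507080078, 35.42325973510742), 8.424063682556152)
lab_timer [334.5, 273.9] [ 0.357 -0.027  0.023]
strip_box [480.1, 204.7] [ 0.525 -0.394  0.012]
petri_dish [446.4, 282.3] [ 0.333 -0.301  0.003]
```

View pics/w18.png

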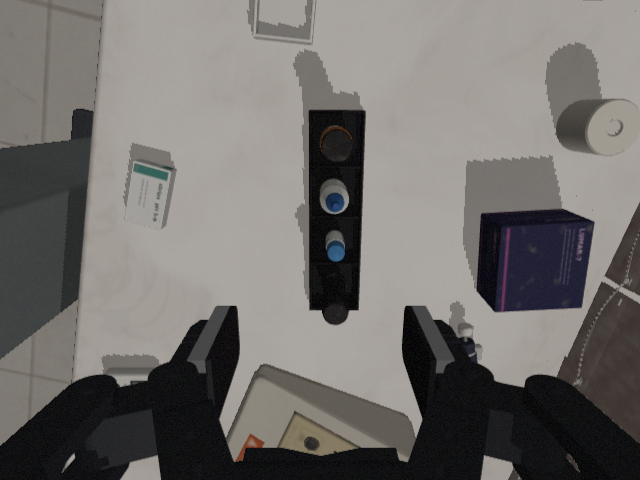

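The picture shows all four upright in the rack: amber (335,143), dropper (335,197), small vial (335,245), shield (335,300). I'm handing in.

```bash
python3 -c "
from bench import r
print(r.get_obs()['clock'],r.hand_in())"
```

```text
the job is handed in; nothing more can be done
36.8 None
```

I moved all four containers into the black rack in reverse order and handed the job in at 36.8 s. From right to left the rack now holds the light shield, small vial, dropper bottle and amber vial.

- **Placement:** the last wrist view, taken with the gripper open and clear, shows all four upright. Each stands within about 3 mm of its pocket centre. The measured tops (75, 52, 67 and 68 mm, same order) are within 3 mm of the expected 74, 50, 70 and 66 mm, so all four are on the floor.
- **Set-down force:** I lowered each one until it touched the floor before opening the fingers. The wrist force peaked at about 35 N for the shield and amber vial, 30 N for the small vial and 18 N for the dropper.
- **Disagreements:**
  - The top camera put the rack and containers about 5 mm nearer the robot than the wrist camera did. I used the wrist camera, whose two opposite views agreed.
  - The dropper looked slightly tilted while gripped, but stood straight once released.
- **Bystanders:** the final top-camera check was clear only for the petri dish, which had not moved. The timer read about 19 mm off (0.357, -0.027 against 0.347, -0.011 at the start). I put that down to the arm hiding part of it. The carton mask landed on the tray instead. The hand passed near the timer and carton only high above the worktop, and both looked in place in the last wrist view. I did not measure either one again.

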